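Lock up a cutting die in the press bed

TASK

Lay the loose oblong die lengthways on the bed between the guide rails and push it up flush against the die that is bolted at the bed's far end. Only then wind the handwheel clockwise until the jaw bears firmly on the die's other end, driving the jaw by the wheel and not by pushing on it, and let go. Leave the round die and the other things on the table where they are.

Things in the scene. Friction and masses are not known exactly. Their poses are not given: they have to be found in the camera images.
- bed: grey lock-up bed fixed to the table, plate 310 (x) x 100 (y) x 12 high; origin under its centre, on the table; x runs from handwheel to bolted die. Bolted die: plywood, 60 x 50 x 30 high, two steel chevrons on top, x = 85 to 145, end stop behind. Two guide rails along x, 4 high above the plate, 8 wide, 58 apart inside, x = -30 to 140. Gearbox 70 x 70, top 66 above the table, at x = -110. All in mm
- seat (a point): point on the bed plate's top (12 mm above the table), midway between the rails, at the foot of the bolted die's face that looks at the jaw; axes as the bed's. A die flush against the bolted one has its origin 35 mm from here towards -x.
- die: loose cutting die: plywood oblong block 70 (x) x 50 (y) x 30 mm high, about 0.15 kg, raised blunt steel outline like a shield, 2.5 mm high on top; origin at the centre of its underside, z up. Lies flat on the table to one side of the bed, the round die to the other; which is where varies. May be laid either way round.
- jaw: steel jaw block 25 (x) x 50 (y) x 30 mm high, slides along the bed's x between the rails, on a rack that comes out of the gearbox. The body's origin coincides with the bed's origin when the jaw is fully open and moves with it towards +x by 6.4 mm per radian of the handwheel.
- jaw_face (a point): foot of the jaw's face that looks at the dies, on the level of the bed plate's top; axes as the bed's
- handwheel (a joint): handwheel angle, rad; 0 = jaw fully open (its face 125 mm from the bolted die), grows clockwise seen from above and moves the jaw 6.4 mm per rad (40 mm a turn) towards the dies. Starts at 0 to 3.1. Stiff (about 3 N at the crank), stays where left, hard end at 11.7; when the jaw meets a die backed by the bolted one, the crank suddenly goes hard.
- wheel_axis (a point): point on the handwheel's upright axis, 110 mm above the table, at the crank's grip height; axes as the bed's. The wheel is a level dark steel rim 102 mm across with three spokes, its top 84 mm above the table (hub 86 mm).
- crank_grip (a point): middle of the grip of the handwheel's upright crank: black knob 19 mm in diameter that spins freely on its pin, from 84 to 126 mm above the table, 45 mm from the wheel's axis; this point is 110 mm above the table.
- round_die: plywood disc 60 mm across and 30 mm high with a raised steel ring on top, bystander; origin under its centre
- tape_dispenser: red tape dispenser 60 (x) x 150 (y) x 96 mm high, bystander; origin under its centre
- drink_bottle: clear drink bottle, 64 mm across and 190 mm high, bystander; origin under its centre
- marker: black marker pen lying down, 138 (x) x 16 x 14 mm, bystander; origin under its middle
Not all that is in view belongs to the job. Leave any pink look-alike of the die alone.

How it is judged:
On the way:
1. the loose die lies in the bed, flush against the bolted die, the jaw still clear of it by 5 mm or more (x of die in the frame of seat between -0.0375 and -0.03 m and y of die in the frame of seat between -0.006 and 0.006 m and z of die in the frame of seat between -0.003 and 0.003 m and angle between die's own z axis and vertical below 0.06 rad and angle between the x axis of die and the x axis of bed, either way round below 0.05 rad and x of jaw_face in the frame of seat below -0.075 m and contact force between jaw and die below 0.5 N), for 0.2 s.
At the end, for the whole second after the job is handed in: the loose die rests flat on the bed plate along the bed (within 3 degrees, within 6 mm of the middle between the rails), flush against the bolted die (gap under 2.5 mm), the jaw bears on its other end with more than 2 N, and wheel and die are still (x of die in the frame of seat between -0.0375 and -0.03 m and y of die in the frame of seat between -0.006 and 0.006 m and z of die in the frame of seat between -0.003 and 0.003 m and angle between die's own z axis and vertical below 0.06 rad and angle between the x axis of die and the x axis of bed, either way round below 0.05 rad and contact force between jaw and die above 2 N and linear speed of die below 0.01 m/s and velocity of joint handwheel between -0.05 and 0.05 rad/s); the robot touches nothing.
It fails at once if a bystander (round die, tape dispenser, bottle, marker) moved by more than 20 mm (distance of any of round_die, tape_dispenser, drink_bottle, marker from where it was at the start of the episode above 0.02 m).
It fails at once if the robot pushes on the jaw itself with more than 10 N (contact force between any of the fingers, the arm and jaw above 10 N).
It also fails if it takes over 72 s, if anything falls off the work surface, if the arm or the gripper's body presses on something with over 40 N, if the wrist force passes 120 N, or if a joint passes its speed limit or range.

ROBOT

A 7-joint arm with a two-finger parallel gripper is mounted at the origin on the work surface. World frame = base frame: x ahead of the robot, y to its left, z up, the work surface at z = 0. Lengths are in m, angles in rad, forces in N, time in s.
With the tool pointing down it reaches from about 0.35 to 0.9 m from the base axis. Payload 19.9 kg.
Tool frame: the origin (TCP) lies between the finger pads; the fingertips stand 19 mm ahead of it and the grasp point (between the pads) is the TCP; z points along the fingers, y is the line along which they close (so a half turn about z gives the same grasp; the last joint's range is limited). The gripper opens to 94 mm and grips with 3 to 60 N. Pads are 16 mm wide; open, the fingers measure 119 mm over their backs; the gripper's body (75 mm by 177 mm) begins 78 mm behind the grasp point.
Start: joints at [1.113, 0.417, -0.01, 1.614, 0.005, 1.111, -0.053], TCP at [0.253, -0.571, 0.224] pointing down, gripper open.
Joint ranges: [-2.81, 2.81], [-0.39, 2.02], [-1.27, 1.25], [0.06, 2.57], [-1.19, 4.33], [0.19, 2], [-2.82, 2.82]. Speed limits (rad/s): [1.89, 1.89, 2.39, 2.39, 3.01, 3.01, 3.01].

INTERFACE

Orientations are given as a 3x3 rotation matrix whose columns are the frame's x, y, z axes.
In Python, from rig import robot gives the robot as it stands. Calls block until the motion is done:
- robot.move_ptp(position, orientation): joint-space move of the TCP to a pose.
- robot.move_linear(position, velocity=0.15, frame=None, threshold=None): straight line of the TCP; frame=None keeps the orientation; velocity is the mean speed in m/s. With threshold (N) it stops when the force on the tool has changed by that much, and returns True; else False.
- robot.goto_joints(angles): joint-space move.
- robot.gripper_to(opening): finger opening in m; the grip force is fixed at half the most; returns when the fingers have stopped.
- robot.pause(seconds).
- robot.ik(position, orientation): joint angles nearest the present ones, or None.
- robot.get_state(): the state.
- robot.grab_frame(name): name is "scene" or "top"; returns the picture (400x640x3 uint8, red, green, blue); there is no depth.
- robot.camera_info(name): a dict with "fx", "fy", "cx", "cy" (pixels), "rvec" (rotation vector, rad) and "tvec" (3), from world to camera coordinates, as OpenCV has them. Camera axes: x right, y down, z forward; pixel columns grow to the right and rows downward; lengths in m; the calibration is good to about 2 mm. A picture is of the moment at which its call begins. camera_info takes no time and is no camera call.
A pose or a line that the arm cannot do raises robot.PlanningError and nothing moves.
- robot.sign_off(): hands the job in; it is judged then, once.
The state is a dict: "time": time; "qpos": joint angles; "joint_vel": joint speeds; "effort": joint torques, N m; "ee_pos": TCP position; "tool_rot": TCP orientation; "force": force on the tool from outside, world axes, zero at the start; "moment": the same for the moment, N m; "opening": finger opening in m; "grasp_force": force on a finger pad.
Only numpy, scipy, OpenCV 4.12 (cv2) and the standard library are available. Lean on these libraries where they do the work, as an engineer would, in place of code of your own. Each camera call takes 0.05 s, during which the arm holds its last target. There are 200 camera calls.

## Working session

There is one attempt and no reset: what is moved stays moved. The work goes in short steps, each a Python script; the robot and the scene stay as the last script left them, time stands still between calls to the robot, and variables do not carry over. Pictures are saved under pics/ and viewed, at most 10 in all, crops included, and the job is handed in when it is done.

```bash
ls; mkdir -p pics; python3 - <<'E'
from rig import robot
import cv2
for n in("scene","top"):
    im=robot.grab_frame(n); cv2.imwrite(f"pics/{n}0.png",im[:,:,::-1]); print(robot.camera_info(n))
s=robot.get_state();print(s)
E
```

```text
pics
{'fx': 436.9543266627339, 'fy': 436.9543266627339, 'cx': 318.7457280571063, 'cy': 199.60396856507126, 'rvec': array([ 2.22132099,  0.69118729, -0.33697374]), 'tvec': array([-0.43548388, -0.1770606 ,  1.52605428])}
{'fx': 501.65716492706196, 'fy': 501.65716492706196, 'cx': 321.1680790570295, 'cy': 197.02049826803128, 'rvec': array([ 2.1896542 , -2.17595667,  0.08813159]), 'tvec': array([-0.07565745,  0.55574347,  1.50893889])}
{'time': 0.1, 'qpos': array([ 1.1125022 ,  0.41791423, -0.01026603,  1.61406635,  0.00474707,
        1.11070787, -0.05298603]), 'joint_vel': array([ 8.06949323e-04, -1.72865272e-03, -6.34635734e-05, -1.80675507e-03,
        3.98956971e-04,  9.77429537e-04,  9.43768692e-04]), 'effort': array([ 1.68649764e-03, -8.52577686e+01,  6.39640912e-01, -4.26697612e+01,
       -4.89108043e-02,  1.63414894e-02,  6.39938662e-05]), 'ee_pos': array([ 0.25285858, -0.57123997,  0.22390807]), 'tool_rot': array([[ 9.14387837e-01,  4.04838943e-01, -5.60793630e-04],
       [ 4.04839307e-01, -9.14387387e-01,  9.17458349e-04],
       [-1.41359753e-04, -1.06594406e-03, -9.99999422e-01]]), 'force': array([-1.46205171,  0.00453675, -0.33459394]), 'moment': array([-0.01777833, -0.00930952, -0.03171548]), 'grasp_force': 0.0, 'opening': 0.09383112289021286}
```

View pics/scene0.png

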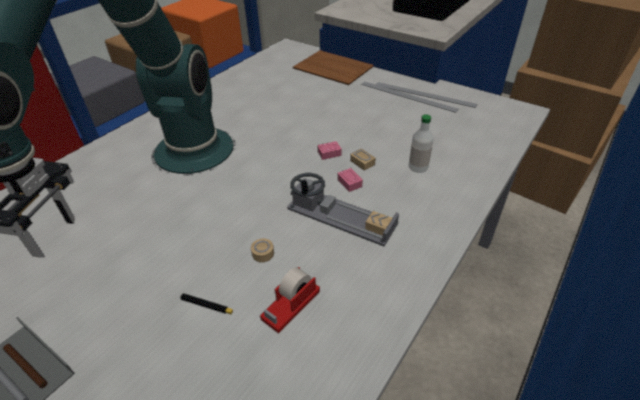

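View pics/top0.png

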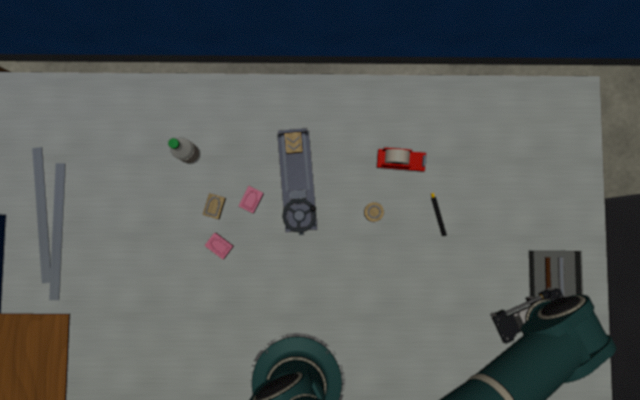

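The top view shows the bolted die at (294,142), the wheel at (299,215) and the round die at (374,212). There are three oblong candidates: plywood at (214,206), and pink at (251,199) and (219,246). The plywood one fits the description, because the pink ones are look-alikes. I'll check this in an enlarged crop.

```bash
python3 - <<'E'
import cv2,numpy as np
t=cv2.imread("pics/top0.png"); 
a=cv2.resize(t[120:265,165:335],None,fx=4.0,fy=4.0,interpolation=cv2.INTER_CUBIC)
cv2.imwrite("pics/crop0.png",a)
s=cv2.imread("pics/scene0.png")
cv2.imwrite("pics/crop1.png",cv2.resize(s[130:255,275:415],None,fx=4.5,fy=4.5,interpolation=cv2.INTER_CUBIC))
h=cv2.cvtColor(t,cv2.COLOR_BGR2HSV)
for p in [(206,214),(199,251),(142,294),(180,297),(180,283),(215,299),(190,270),(212,374),(222,299)]: print(p,h[p])
E
```

```text
(206, 214) [ 20 106 120]
(199, 251) [172 105 156]
(142, 294) [ 18  67 107]
(180, 297) [111  39  86]
(180, 283) [113  36  85]
(215, 299) [106  29  98]
(190, 270) [ 53   8 123]
(212, 374) [ 20 105 119]
(222, 299) [102  28  45]
```

View pics/crop0.png

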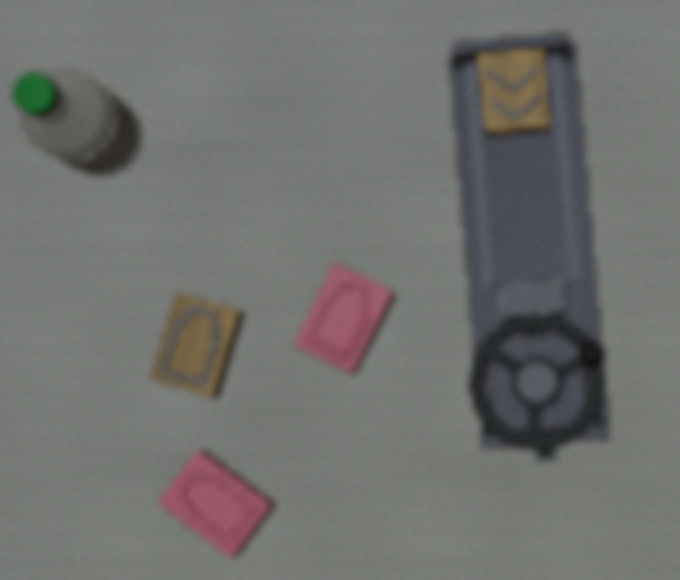

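View pics/crop1.png

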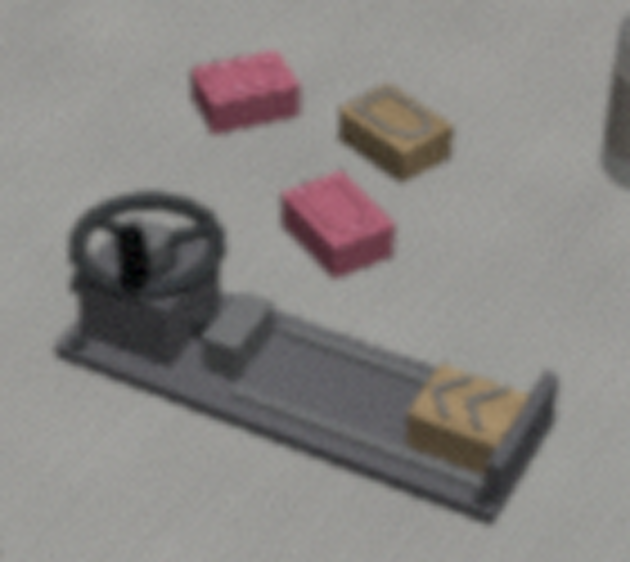

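The crop confirms it: the plywood block with the shield outline at top px (214,206) is the loose die, and the two pink ones are left alone. In the scene view the crank is at about px (304,187). Next I measure positions.

```bash
cat > h.py <<'E'
import cv2,numpy as np
from rig import robot
class Cam:
    def __init__(s,n):
        c=robot.camera_info(n); s.K=np.array([[c['fx'],0,c['cx']],[0,c['fy'],c['cy']],[0,0,1]])
        s.r,s.t=c['rvec'],c['tvec']; s.R=cv2.Rodrigues(s.r)[0]; s.o=-s.R.T@s.t
    def ray(s,p): return s.R.T@np.linalg.inv(s.K)@np.array([p[0],p[1],1.])
    def plane(s,p,z): d=s.ray(p); return s.o+d*(z-s.o[2])/d[2]
    def proj(s,X): return cv2.projectPoints(np.atleast_2d(np.float64(X)),s.r,s.t,s.K,None)[0][:,0]
top,scene=Cam("top"),Cam("scene")
def tri(pt,ps):
    P=[c.K@np.c_[c.R,c.t] for c in(top,scene)]
    X=cv2.triangulatePoints(P[0],P[1],np.float64(pt).reshape(2,1),np.float64(ps).reshape(2,1))[:,0]; return X[:3]/X[3]
def blobs(im,lo,hi,roi):
    h=cv2.cvtColor(im,cv2.COLOR_BGR2HSV); m=cv2.inRange(h,np.array(lo),np.array(hi))
    k=np.zeros_like(m); x0,y0,x1,y1=roi; k[y0:y1,x0:x1]=m[y0:y1,x0:x1]
    k=cv2.morphologyEx(k,cv2.MORPH_CLOSE,np.ones((7,7)))
    return sorted(cv2.findContours(k,cv2.RETR_EXTERNAL,cv2.CHAIN_APPROX_NONE)[0],key=cv2.contourArea)[::-1]
E
python3 - <<'E'
from h import *
np.set_printoptions(precision=4,suppress=True)
t=cv2.imread("pics/top0.png"); s=cv2.imread("pics/scene0.png"); print("cam",top.o,scene.o)
def rect(name,im,roi,z,lo=(10,50,60),hi=(30,255,255)):
    c=blobs(im,lo,hi,roi)[0]
    W=np.array([top.plane(p,z)[:2] for p in c[:,0]],np.float32); r=cv2.minAreaRect(W*1000)
    m=cv2.moments(c); print(name,r,"cen px",m['m10']/m['m00'],m['m01']/m['m00'])
    b=cv2.boxPoints(r); e=b[1]-b[0],b[2]-b[1]; e=max(e,key=np.linalg.norm); print("  long axis deg",np.degrees(np.arctan2(e[1],e[0])))
rect("die",t,(195,185,232,225),.03)
rect("bolted",t,(280,125,310,158),.042)
# bed plate: not-grey table bluish region
rect("bed",t,(265,120,330,240),.012,(95,20,20),(130,255,115))
rect("wheel",t,(275,190,325,240),.080,(80,5,0),(130,255,70))
g=blobs(t,(0,0,0),(180,255,38),(275,190,325,240))
for c in g[:4]: print("dark top",cv2.contourArea(c),c[:,0].mean(0),c[:,0].min(0),c[:,0].max(0))
g=blobs(s,(0,0,0),(180,255,22),(285,165,335,225))
for c in g[:4]: print("dark sc",cv2.contourArea(c),c[:,0].mean(0),c[:,0].min(0),c[:,0].max(0))
E
python3 - <<'E'
import cv2
t=cv2.imread("pics/top0.png");s=cv2.imread("pics/scene0.png")
a=cv2.resize(t[190:240,275:325],None,fx=8,fy=8,interpolation=cv2.INTER_CUBIC);b=cv2.resize(s[165:215,283:333],None,fx=8,fy=8,interpolation=cv2.INTER_CUBIC)
cv2.imwrite("pics/wheel.png",cv2.convertScaleAbs(cv2.hconcat([a,b]),alpha=1.8))
E
```

```text
cam [ 0.4368 -0.0685  1.5479] [ 1.093  -0.7637  0.8786]
die ((526.819580078125, 253.52664184570312), (52.303863525390625, 68.48633575439453), 74.24212646484375) cen px 213.58050847457628 205.87146892655366
  long axis deg -15.757875
bolted ((720.8402099609375, 13.633888244628906), (63.66898727416992, 52.00616455078125), 5.80950403213501) cen px 293.160084254871 142.20695102685625
  long axis deg 5.8094954
bed ((605.1307983398438, 3.2547225952148438), (324.876953125, 98.42487335205078), 4.5551629066467285) cen px 296.56815636200713 179.75901657706092
  long axis deg 4.5551624
wheel ((496.3849182128906, -7.292076110839844), (102.25727844238281, 93.99347686767578), 6.116612911224365) cen px 299.1956439393939 214.96439393939391
  long axis deg 6.1166124
dark top 23.0 [311.7778 208.3889] [310 205] [314 212]
dark sc 39.5 [303.8519 187.2593] [302 182] [307 193]
```

View pics/wheel.png

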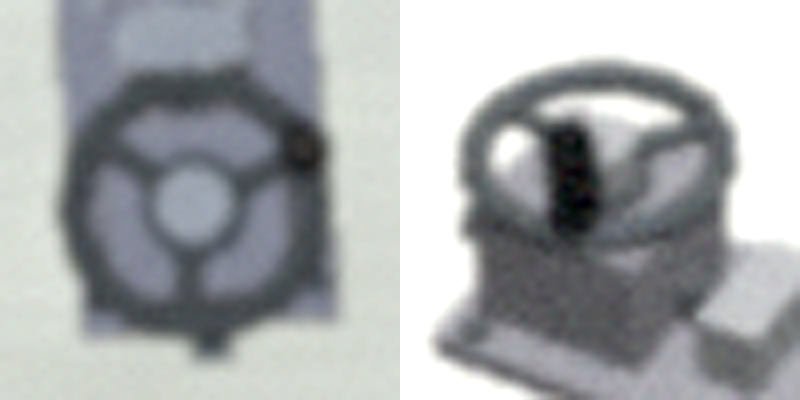

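Enlarged, the hub is at top px (298.9,214.8). The knob top is at top px (312.3,208.1) and in the scene view it runs from (304,180) to (304.5,194). The tail at the bottom is the rack end. I'll refine the bed axis now.

```bash
python3 - <<'E'
from h import *
np.set_printoptions(precision=4,suppress=True)
t=cv2.imread("pics/top0.png"); g=cv2.GaussianBlur(t,(0,0),1).astype(float); f=g[:,:,1]
L=[];R=[]
for y in range(146,190):
    d=np.diff(f[y]); 
    def sub(a,b,sg):
        i=a+np.argmax(sg*d[a:b]); v=sg*d[i-1:i+2]; return i+.5+.5*(v[0]-v[2])/(v[0]-2*v[1]+v[2])
    L.append(top.plane((sub(272,287,-1),y),.012)[:2]); R.append(top.plane((sub(306,320,1),y),.012)[:2])
for n,A in(("L",L),("R",R)):
    A=np.array(A); p=np.polyfit(A[:,0],A[:,1],1); r=A[:,1]-np.polyval(p,A[:,0]); print(n,np.degrees(np.arctan(p[0])),"y at x=.6",np.polyval(p,.6),"rms",r.std())
hub=top.plane((298.9,214.75),.086); kn=top.plane((312.3,208.1),.122); print("hub",hub,"knob",kn,np.linalg.norm((kn-hub)[:2]))
# scene: hub centre, bolted die top
print("knob scene mid at .105",scene.plane((304,187),.105)," tri top",tri((312.3,208.1),(304,180.5)))
bd=top.plane((293.16,142.2),.042); print("bolted",bd, "axis deg",np.degrees(np.arctan2(bd[1]-hub[1],bd[0]-hub[0])),np.linalg.norm((bd-hub)[:2]))
dc=top.plane((213.58,205.87),.03);print("die",dc)
# scene check of die & bolted tops
s=cv2.imread("pics/scene0.png")
for n,p in(("die",dc),("bolted",bd),("hub",hub),("knob",kn)): print(n,"scene px",scene.proj(p))
for roi in((345,140,380,172),(360,200,400,240)):
    c=blobs(s,(10,50,60),(30,255,255),roi)[0]; print(c[:,0].min(0),c[:,0].max(0),c[:,0].mean(0))
E
```

```text
L 5.460804877970039 y at x=.6 0.05288856490432837 rms 0.00041193418689662586
R 5.303615497338845 y at x=.6 -0.04756494760705199 rms 0.0006001410714428419
hub [ 0.4989 -0.0074  0.086 ] knob [ 0.5166 -0.0469  0.122 ] 0.04321772021949772
knob scene mid at .105 [ 0.5205 -0.0492  0.105 ]  tri top [ 0.5174 -0.0461  0.1243]
bolted [0.7211 0.014  0.042 ] axis deg 5.500086445459678 0.2231435948818685
die [0.5266 0.2536 0.03  ]
die scene px [[361.7289 155.2544]]
bolted scene px [[377.9992 218.5963]]
hub scene px [[306.9437 181.4833]]
knob scene px [[303.0685 181.2662]]
[351 150] [374 169] [362.5167 158.9667]
[366 211] [391 234] [377.6812 222.3043]
```

Bed yaw comes out at 5.4° from three measurements (5.46, 5.30 and 5.50°). Plate width, crank radius and the distance from axis to bolted die all match the given sizes. Now I pick up the die.

```bash
cat >> h.py <<'E'
np.set_printoptions(precision=4,suppress=True)
YB=np.radians(5.4); U=np.array([np.cos(YB),np.sin(YB)]); V=np.array([-U[1],U[0]]); BO=np.array([.6075,.0034])
def rot(a): c,s=np.cos(a),np.sin(a); return np.array([[c,s,0],[s,-c,0],[0,0,-1.]])
def bed(x,y,z): return np.r_[BO+x*U+y*V,z]
def inbed(p): d=np.array(p[:2])-BO; return np.r_[d@U,d@V,p[2]]
def st(n=""): s=robot.get_state(); print(n,"t%.2f"%s['time'],"bed",inbed(s['ee_pos']),"F",s['force'],"op %.4f gf %.1f"%(s['opening'],s['grasp_force'])); return s
def pic(cam,name,roi=None,f=1):
    im=robot.grab_frame(cam)[:,:,::-1].copy(); cv2.imwrite(f"pics/{name}_full.png",im)
    if roi: x0,y0,x1,y1=roi; cv2.imwrite(f"pics/{name}.png",cv2.resize(im[y0:y1,x0:x1],None,fx=f,fy=f,interpolation=cv2.INTER_CUBIC))
    return im
E
python3 - <<'E'
from h import *
d=np.array([.5266,.2536]); R=rot(np.radians(-15.8))
robot.move_ptp(np.r_[d,.16],R); st("above")
robot.gripper_to(.075)
print(robot.move_linear(np.r_[d,.030],.12,threshold=8)); st("down")
robot.gripper_to(.03); st("grip")
robot.move_linear(np.r_[d,.13],.15); st("up")
robot.move_ptp(bed(.043,0,.12),rot(YB)); st("over bed")
pic("top","held",(255,110,345,200),5)
E
```

```text
above t3.16 bed [-0.0567  0.256   0.16  ] F [-0.4193  0.6783 -0.9231] op 0.0940 gf 0.0
False
down t4.91 bed [-0.0566  0.2569  0.0307] F [ 0.5685  0.1152 -0.8214] op 0.0753 gf 0.0
grip t5.42 bed [-0.0568  0.2569  0.0303] F [-0.4236  1.1705  5.0675] op 0.0496 gf 30.0
up t6.24 bed [-0.0574  0.2563  0.1291] F [-0.0616 -0.5431 -2.41  ] op 0.0500 gf 30.0
over bed t7.31 bed [0.0427 0.0019 0.1198] F [-0.2986  0.9114 -1.7073] op 0.0498 gf 30.0
```

```bash
python3 - <<'E'
from h import *
robot.move_linear(bed(.043,0,.055),.1); robot.pause(.3); st("hover")
print(robot.move_linear(bed(.043,0,.038),.02,threshold=4)); s=st("touch")
z=s['ee_pos'][2]
print(robot.move_linear(bed(.065,0,z),.02,threshold=6)); s=st("push")
E
```

```text
hover t8.46 bed [ 0.0432 -0.0001  0.0554] F [ 0.1628 -0.0246 -1.5952] op 0.0494 gf 30.0
True
touch t9.09 bed [ 0.0429 -0.      0.0421] F [-1.2611 -0.9038  6.8317] op 0.0495 gf 30.0
True
push t9.35 bed [ 0.043  -0.      0.0421] F [-2.1477 -1.0389  6.8253] op 0.0497 gf 30.0
```

```bash
python3 - <<'E'
from h import *
robot.move_linear(bed(.043,0,.0428),.02); st("unload")
print(robot.move_linear(bed(.062,0,.0428),.02,threshold=7)); s=st("push"); robot.pause(.2); st()
E
```

```text
unload t9.60 bed [ 0.0429 -0.      0.0426] F [ 0.086  -0.3879 -1.2471] op 0.0495 gf 30.0
True
push t10.14 bed [ 0.0506 -0.      0.0422] F [-2.48   -0.2502  5.1852] op 0.0497 gf 30.0
 t10.34 bed [ 0.0506 -0.0001  0.0422] F [ 0.6742 -0.126   2.1452] op 0.0495 gf 30.0
```

```bash
python3 - <<'E'
from h import *
print(robot.move_linear(bed(.062,0,.0425),.02,threshold=12)); s=st("push"); robot.pause(.2); st()
E
```

```text
True
push t10.60 bed [ 0.051  -0.      0.0422] F [-3.6323 -0.7444  8.6319] op 0.0496 gf 30.0
 t10.80 bed [ 0.051  -0.0001  0.0422] F [-2.048 -1.198  7.37 ] op 0.0498 gf 30.0
```

```bash
python3 - <<'E'
from h import *
robot.gripper_to(.07); st("open")
robot.move_linear(bed(.051,0,.13),.12)
robot.move_linear(bed(.051,.22,.2),.25)
im=pic("top","placed",(255,110,345,200),5); pic("scene","placed_s",(330,170,410,250),5)
a=cv2.imread("pics/placed.png");b=cv2.imread("pics/placed_s.png");h=min(len(a),len(b))
cv2.imwrite("pics/placed2.png",cv2.hconcat([a[:400,:400],b[:400,:400]]))
print("jaw face approx bed", inbed(top.plane((298,188.75),.042)))
E
```

```text
open t11.33 bed [ 0.0507 -0.      0.0416] F [-0.6084 -0.0917  0.2092] op 0.0696 gf 0.0
jaw face approx bed [-0.0287 -0.0028  0.042 ]
```

View pics/placed2.png

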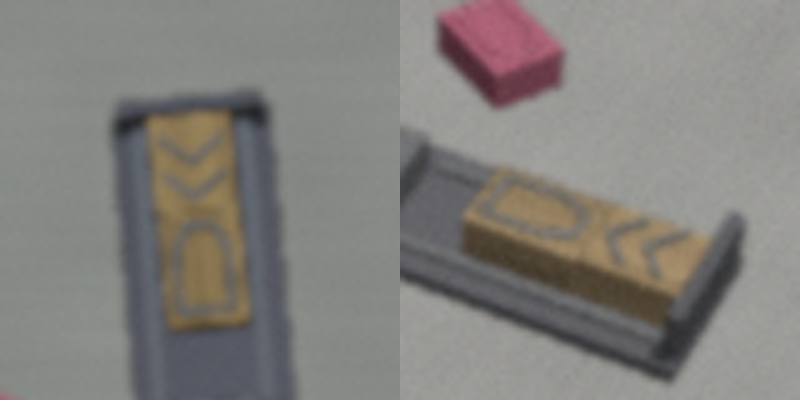

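The die lies between the rails, along the bed and apparently touching the bolted die; the joint is at about (193,215) in the left crop. I'll nudge it once from behind with closed fingers to be sure it is flush, then move to the crank.

```bash
python3 - <<'E'
from h import *
robot.gripper_to(0.0)
robot.move_ptp(bed(0,0,.16),rot(YB)); 
robot.move_linear(bed(0,0,.045),.1,threshold=8); robot.pause(.2); st("behind")
print(robot.move_linear(bed(.02,0,.045),.02,threshold=7)); st("push")
robot.pause(.3); st()
robot.move_linear(bed(.0,0,.045),.05); st("back")
robot.move_linear(bed(0,0,.19),.15); st("up")
E
```

```text
behind t16.93 bed [ 0.0002 -0.0001  0.0454] F [ 0.9206  0.3305 -0.2553] op 0.0004 gf 0.0
True
push t17.44 bed [0.0064 0.     0.0446] F [ 0.2807 -0.4251 -0.0008] op 0.0002 gf 0.0
 t17.74 bed [ 0.0062 -0.0001  0.0445] F [ 0.1667 -1.0616  0.4254] op 0.0006 gf 0.0
back t18.02 bed [-0.0003 -0.0001  0.0451] F [-0.3503 -0.5535  0.1038] op 0.0005 gf 0.0
up t19.13 bed [-0.0004 -0.      0.1891] F [ 0.3028  0.6033 -0.4837] op 0.0004 gf 0.0
```

```bash
python3 - <<'E'
from h import *
robot.move_linear(bed(0.003,0,.045),.15,threshold=10); st("behind")
print(robot.move_linear(bed(.02,0,.045),.02,threshold=10)); st("push")
print(robot.move_linear(bed(.02,0,.045),.02,threshold=10)); st("push")
robot.move_linear(bed(.0,0,.045),.05)
robot.move_linear(bed(0,0,.19),.2); st("up")
im=pic("top","p3")
c=blobs(im,(10,50,60),(30,255,255),(275,120,315,185))[0]
W=np.array([top.plane(p,.042)[:2] for p in c[:,0]],np.float32); print(cv2.minAreaRect(W*1000))
E
```

```text
behind t20.25 bed [0.0035 0.     0.0459] F [-0.1513  0.6449  0.6256] op 0.0004 gf 0.0
True
push t20.64 bed [ 0.0064 -0.0001  0.045 ] F [0.0503 0.6906 0.7184] op 0.0009 gf 0.0
True
push t20.89 bed [ 0.0063 -0.0001  0.0444] F [ 0.3723 -0.3257 -0.4715] op 0.0001 gf 0.0
up t22.04 bed [-0.0005 -0.0001  0.1889] F [-0.3099 -0.869  -0.9498] op 0.0004 gf 0.0Traceback (most recent call last):
  File "<stdin>", line 8, in <module>
IndexError: list index out of range
```

It stops at the same point repeatedly (TCP bed x = 6.3 mm), so the die is flush and solidly backed. Now the crank.

```bash
cat >> h.py <<'E'
C=np.array([-.1095,0.]); RK=.045
def kpos(phi,c=C,r=RK): return bed(c[0]+r*np.cos(phi),c[1]+r*np.sin(phi),.110)
def crank(phi,dphi,vel,thr,c=C,r=RK,step=np.radians(12)):
    n=int(np.ceil(abs(dphi)/step))
    for i in range(n):
        phi-=dphi/n
        hit=robot.move_linear(kpos(phi,c,r),vel,threshold=thr)
        s=robot.get_state(); e=inbed(s['ee_pos'])[:2]-c; F=s['force'][:2]; f=np.array([F@U,F@V])
        rad=e/np.linalg.norm(e); tan=np.array([rad[1],-rad[0]])
        print("phi %.2f act %.2f r %.4f Frad %.1f Ftan %.1f t %.2f %s"%(phi,np.arctan2(e[1],e[0]),np.linalg.norm(e),f@rad,f@tan,s['time'],hit))
        if hit: break
    return phi,hit
E
python3 - <<'E'
from h import *
k=inbed([.5178,-.047,.11]); ph=np.arctan2(*(k[:2]-C)[::-1]); print(k,ph,np.linalg.norm(k[:2]-C))
p=kpos(ph); robot.gripper_to(.06)
robot.move_linear(np.r_[p[:2],.19],.2); robot.pause(.2)
print(robot.move_linear(p,.08,threshold=6)); st("at knob")
robot.gripper_to(.01); robot.pause(.3); s=st("gripped")
e=inbed(s['ee_pos'])[:2]-C; print(e,np.arctan2(e[1],e[0]))
crank(ph,np.radians(60),.06,15)
E
```

```text
[-0.094  -0.0417  0.11  ] -1.2161392064122285 0.04450451864320388
False
at knob t25.13 bed [-0.0936 -0.0422  0.1104] F [-0.8204 -0.4061 -0.179 ] op 0.0599 gf 0.0
gripped t26.16 bed [-0.0939 -0.0418  0.11  ] F [-1.915   5.4653  1.9154] op 0.0184 gf 30.0
[ 0.0156 -0.0418] -1.2140289389809495
phi -1.43 act -1.43 r 0.0443 Frad -8.2 Ftan 3.1 t 26.47 False
phi -1.64 act -1.64 r 0.0441 Frad -8.4 Ftan 2.8 t 26.77 False
phi -1.84 act -1.85 r 0.0440 Frad -8.3 Ftan 2.1 t 27.08 False
phi -2.05 act -2.06 r 0.0438 Frad -9.9 Ftan 3.4 t 27.39 False
phi -2.26 act -2.27 r 0.0438 Frad -10.3 Ftan 2.4 t 27.70 False
```

```bash
sed -i 's/^C=np.array.*RK=.045/C=np.array([-.1086,.0008]); RK=.045/' h.py; python3 - <<'E'
from h import *
e=inbed(robot.get_state()['ee_pos'])[:2]-C; ph=np.arctan2(e[1],e[0])
crank(ph,np.radians(290),.07,15,step=np.radians(15))
E
```

```text
phi -2.53 act -2.53 r 0.0448 Frad -2.1 Ftan 2.0 t 28.02 False
phi -2.78 act -2.78 r 0.0449 Frad -2.5 Ftan 1.8 t 28.32 False
phi -3.03 act -3.04 r 0.0449 Frad -2.1 Ftan 2.2 t 28.63 False
phi -3.29 act 2.99 r 0.0449 Frad -1.8 Ftan 1.8 t 28.94 False
phi -3.54 act 2.74 r 0.0449 Frad -0.4 Ftan 2.1 t 29.25 False
phi -3.79 act 2.55 r 0.0450 Frad 0.7 Ftan 3.0 t 29.46 True
```

```bash
python3 - <<'E'
from h import *
st(); e=inbed(robot.get_state()['ee_pos'])[:2]-C; ph=np.arctan2(e[1],e[0])
crank(ph,np.radians(25),.05,15,step=np.radians(12.5))
s=st(); print(s['qpos'],s['moment'])
pic("scene","c1",(265,100,415,230),5)
E
```

```text
t29.46 bed [-0.1459  0.0259  0.11  ] F [0.8497 2.9909 6.7791] op 0.0187 gf 30.0
phi 2.33 act 2.33 r 0.0450 Frad 1.1 Ftan 2.6 t 29.82 False
phi 2.11 act 2.11 r 0.0450 Frad 2.3 Ftan 2.6 t 30.18 False
 t30.18 bed [-0.1318  0.0393  0.11  ] F [0.7715 3.3756 2.6039] op 0.0183 gf 30.0
[ 0.5426  0.418  -0.7969  2.0568  0.4032  0.8326 -1.9689] [ 0.9501 -0.1731 -0.0945]
```

```bash
python3 - <<'E'
from h import *
left=np.radians(195)
while left>.02:
    e=inbed(robot.get_state()['ee_pos'])[:2]-C; ph=np.arctan2(e[1],e[0])
    q,hit=crank(ph,left,.06,15,step=np.radians(15))
    e=inbed(robot.get_state()['ee_pos'])[:2]-C; d=(ph-np.arctan2(e[1],e[0]))%(2*np.pi)
    left-=d
    if hit and d<.1: print("stuck"); break
    if not hit: break
print("left",left); st()
E
```

```text
phi 1.87 act 1.97 r 0.0451 Frad -0.3 Ftan 2.3 t 30.43 True
phi 1.72 act 1.72 r 0.0451 Frad 4.1 Ftan 2.9 t 30.78 False
phi 1.46 act 1.46 r 0.0451 Frad 5.1 Ftan 3.0 t 31.12 False
phi 1.21 act 1.21 r 0.0451 Frad 6.7 Ftan 2.7 t 31.45 False
phi 0.96 act 0.95 r 0.0451 Frad 6.4 Ftan 2.2 t 31.78 False
phi 0.71 act 0.70 r 0.0451 Frad 5.6 Ftan 2.9 t 32.12 False
phi 0.46 act 0.44 r 0.0451 Frad 6.9 Ftan 2.7 t 32.45 False
phi 0.21 act 0.19 r 0.0451 Frad 6.5 Ftan 2.8 t 32.78 False
phi -0.04 act -0.06 r 0.0450 Frad 4.6 Ftan 2.5 t 33.12 False
phi -0.29 act -0.30 r 0.0450 Frad 5.3 Ftan 2.6 t 33.45 False
phi -0.54 act -0.55 r 0.0450 Frad 4.0 Ftan 2.3 t 33.78 False
phi -0.79 act -0.69 r 0.0450 Frad 0.2 Ftan 3.1 t 33.99 True
phi -0.89 act -0.90 r 0.0449 Frad 2.5 Ftan 2.0 t 34.31 False
phi -1.09 act -1.10 r 0.0449 Frad 3.7 Ftan 2.3 t 34.61 False
phi -1.29 act -1.29 r 0.0449 Frad 3.0 Ftan 2.8 t 34.91 False
left -0.005972173457800434
 t34.91 bed [-0.0964 -0.0424  0.11  ] F [-1.5464 -3.7814  5.875 ] op 0.0182 gf 30.0
```

```bash
python3 - <<'E'
from h import *
e=inbed(robot.get_state()['ee_pos'])[:2]-C; p0=ph=np.arctan2(e[1],e[0])
for i in range(16):
    ph,_=crank(ph,np.radians(4),.025,None,step=np.radians(5))
    robot.pause(.05)
    e=inbed(robot.get_state()['ee_pos'])[:2]-C; a=np.arctan2(e[1],e[0])
    F=robot.get_state()['force'][:2]; rad=e/np.linalg.norm(e); ft=np.array([F@U,F@V])@np.array([rad[1],-rad[0]])
    if abs(ft)>12 or (a-ph)>.05: break
print("turned",p0-a,"lag",a-ph,"ft",ft)
E
```

```text
phi -1.36 act -1.36 r 0.0448 Frad 1.7 Ftan -0.7 t 35.19 False
phi -1.43 act -1.44 r 0.0449 Frad 0.8 Ftan -0.4 t 35.52 False
phi -1.50 act -1.51 r 0.0449 Frad 0.1 Ftan 0.4 t 35.84 False
phi -1.57 act -1.58 r 0.0449 Frad -1.9 Ftan 0.9 t 36.17 False
phi -1.64 act -1.65 r 0.0449 Frad -1.8 Ftan 1.0 t 36.49 False
phi -1.71 act -1.72 r 0.0449 Frad -3.0 Ftan 0.7 t 36.82 False
phi -1.78 act -1.79 r 0.0449 Frad -3.8 Ftan -0.9 t 37.14 False
phi -1.85 act -1.86 r 0.0449 Frad -5.3 Ftan 0.3 t 37.47 False
phi -1.92 act -1.93 r 0.0449 Frad -4.7 Ftan 0.4 t 37.79 False
phi -1.99 act -1.99 r 0.0449 Frad -5.2 Ftan 0.8 t 38.12 False
phi -2.06 act -2.06 r 0.0449 Frad -5.1 Ftan 0.9 t 38.44 False
phi -2.13 act -2.13 r 0.0449 Frad -5.9 Ftan 1.2 t 38.77 False
phi -2.20 act -2.20 r 0.0449 Frad -5.6 Ftan -0.3 t 39.09 False
phi -2.27 act -2.27 r 0.0449 Frad -5.2 Ftan 1.5 t 39.42 False
phi -2.34 act -2.33 r 0.0449 Frad -6.0 Ftan -3.3 t 39.74 False
phi -2.41 act -2.36 r 0.0449 Frad -6.0 Ftan -15.1 t 40.07 False
turned 1.0680909963292995 lag 0.04891972494707275 ft -15.640919392591538
```

The crank has gone hard, with −15.6 N tangential. I'll look before letting go, then release.

```bash
python3 - <<'E'
from h import *
robot.gripper_to(.06); s=st("open")
p=s['ee_pos']; robot.move_linear(np.r_[p[:2],.2],.1); st("up")
robot.move_ptp(np.array([.42,-.25,.3]),rot(YB)); st("away")
pic("top","e1",(255,110,345,240),4.5); pic("scene","e2",(275,150,415,250),3)
a=cv2.imread("pics/e1.png");b=cv2.imread("pics/e2.png"); c=np.zeros((585,800,3),np.uint8); c[:a.shape[0],:380]=a[:585,:380]; c[:300,380:800]=b[:300,:420]; cv2.imwrite("pics/end.png",c)
E
```

```text
open t40.92 bed [-0.1421 -0.0292  0.11  ] F [ 0.4704 -0.1953 -0.3974] op 0.0601 gf 0.0
up t41.97 bed [-0.1424 -0.0292  0.1995] F [-0.0093  0.7786 -0.6604] op 0.0599 gf 0.0
away t42.91 bed [-0.2101 -0.2334  0.2994] F [ 0.2928 -0.7793 -0.4116] op 0.0603 gf 0.0
```

View pics/end.png

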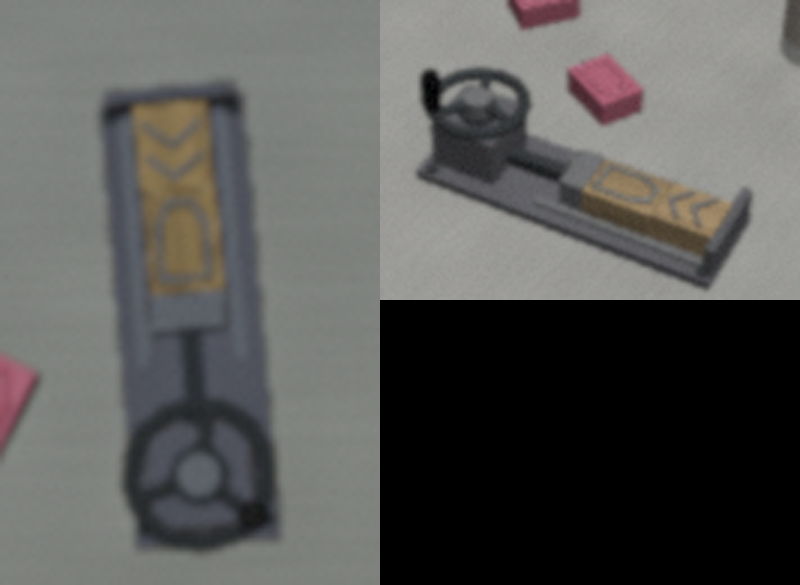

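The jaw (left crop, about (190,312)) is tight against the die. The die is flush against the bolted die, and the arm is clear. I'm handing it in.

```bash
python3 -c "
from rig import robot
robot.pause(.3); print(robot.sign_off())"
```

```text
the job is handed in; nothing more can be done
None
```

The job is handed in with about 43 of the 72 s used: the loose die lies flush against the bolted die, the handwheel was wound until the crank went hard, and the arm has let go and moved clear (the sign-off gave no verdict).

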